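# Put a stray spacer back in its lidded parts tin

### The arm

A 7-joint arm with a two-finger parallel gripper is mounted at the origin on the work surface. World frame = base frame: x ahead of the robot, y to its left, z up, the work surface at z = 0. Lengths are in mm, angles in rad, forces in N, time in s.
With the tool pointing down it reaches from about 400 to 875 mm from the base axis. Payload 4.4 kg.
Tool frame: the origin (TCP) lies on the centre line of the jaws, within the pads' length; the fingertips stand 14 mm ahead of it and the grasp point (between the pads) lies 5 mm behind it; z points along the fingers, x is the direction in which the jaws open and shut, and the axes are right-handed (so a half turn about z gives the same grasp; the last joint's range is limited). The gripper opens to 85 mm and grips with 20 to 120 N. Pads are 22 mm wide; open, the fingers measure 114 mm over their backs; the gripper's body (76 mm by 85 mm) begins 54 mm behind the grasp point. The pads swing forward as they close: fully open they stand 13 mm farther back than shut.
Start: joints at [1.201, 0.628, 0.038, 1.517, -0.027, 0.996, -0.02], TCP at [194.474, -620.24, 245.313] pointing down, gripper open.
Joint ranges: [-3.06, 3.06], [-0.37, 2.12], [-1.25, 1.32], [0.18, 2.47], [-1.1, 4.24], [0.23, 1.98], [-2.94, 2.94]. Speed limits (rad/s): [2.57, 2.57, 3.14, 3.14, 3.14, 3.14, 3.14].

### API

Orientations are given as [roll, pitch, yaw] about the fixed x, y, z axes, in that order (R = Rz(yaw) Ry(pitch) Rx(roll)).
In Python, from cell import ctrl gives the robot as it stands.
- The arm moves only by the tool send_rows, never from a script. Its argument "commands" is a list of rows, each a list of 5 numbers: the finger opening in mm, from 0 to 85.4, then the shift along the tool's x, y, z in mm, then the turn about the tool's z in degrees. In form: [[grip, x, y, z, roll], ...]. A call has 1 to 5 rows; each row is the pose to reach, as a shift and turn from the pose measured when the call began, along the tool's axes at that moment; what a row does not reach only later rows make up. A row lasts 1/10 s, in which the tool goes at most 50 mm and 8.59 degrees, less where a joint would pass 70% of its speed; a pose out of reach is approached as far as the arm can. A call with a gripper value outside its range is refused whole. The fingers move at their own pace and stop on an object; the grip force is fixed at half the most. Time passes only in rows, so rows that repeat a pose let the fingers close. It gives the time, the measured TCP pose, the force and the opening at its end, in the units of the state.
- ctrl.read_state(): the state, without advancing time (a new reading comes with each control period).
- ctrl.get_image(name): name is "side" or "top"; returns the picture (480x640x3 uint8, red, green, blue); there is no depth.
- ctrl.camera_params(name): a dict with "fx", "fy", "cx", "cy" (pixels), "k1" (the pictures are not rectified: a ray, as slopes to the right and down, at radius r is drawn at 1 + k1 r^2 times it, then the intrinsics apply), "cam_to_world" (4x4, takes a point from camera to world coordinates). Camera axes: x right, y down, z forward; pixel columns grow to the right and rows downward; lengths in mm; the calibration is good to about 2 mm. A picture is of the moment at which its call begins. camera_params takes no time and is no camera call.
- ctrl.finish_job(): hands the job in, once; it reports no verdict.
The state is a dict: "clock": time; "qpos": joint angles; "qd": joint speeds; "tau": joint torques, N m; "eef_pos": TCP position; "tool_rot": TCP orientation; "force": force on the tool from outside, world axes, zero at the start; "torque": the same for the moment, N m; "width": finger opening in mm.
Only numpy, scipy, OpenCV 4.12 (cv2) and the standard library are available. Lean on these libraries where they do the work, as an engineer would, in place of code of your own. Each camera call takes 0.05 s, during which the arm holds its last target.

### The job

Lift the yellow lid off its tin by the knob and set it down gently, knob up, well within the black rubber mat. Then stand the stray brass spacer upright on the floor of the tin you have opened, and leave that tin open for the stock count. Leave both tins where they stand and the blue lid on its tin.

Things in the scene. Friction and masses are not known exactly. Their poses are not given: they have to be found in the camera images.
- yellow_lid_knob (a point): centre of the yellow lid's black knob (upright cylinder 30 mm across, 24 mm tall, on a stem 18 mm across, 12 mm tall), on the lid's axis, z up. The yellow disc, 140 mm across, 4 mm thick, has its upper face 24 mm below this point; the locating plug under it, 120 mm across, 6 mm deep, ends 34 mm below, so on a flat surface this point is 34 mm up. Loose on its tin; lifts straight off
- yellow_lid: the yellow lid itself, about 0.2 kg; origin at the centre of the underside of its plug, 34 mm below the knob's centre; z up through the knob. The plug is 4 mm clear of the tin's wall all round
- yellow_tin_floor (a point): centre of the inner floor, 4 mm above the bench, of the tin that wears the yellow lid at the start; z up. Plain round bare-metal tin, 136 mm outside and 128 mm inside diameter, rim 75 mm above the bench, empty, 0.8 kg, not fixed. The two tins are alike and may stand in either of two places
- mat_top (a point): centre of the upper face of the black rubber mat, 230 x 230 mm, 4 mm thick, fixed to the bench; x and y along its sides, z up
- spacer_mid (a point): centre (half-way up) of the stray brass spacer, an upright cylinder 32 mm across and 70 mm tall with a dark bore in its top end, standing loose on the bench; z along its axis; about 0.22 kg
- spacer: the brass spacer itself; origin at the centre of its lower end, z up
- blue_lid_knob (a point): centre of the black knob of the other, blue lid (same shape as the yellow one), which stays on its tin
- blue_tin_floor (a point): the tin with the blue lid, same shape as the other tin: centre of its inner floor; stays where it is
Things that resemble listed ones, but are neither listed nor needed, are in the scene too. What is meant by the spacer is not red, and is the smaller of those in its own colour.

How it is judged:
By the outcome, as a careful person would: the job done as asked, in the order asked, and still so for the second after the job is handed in, with the robot touching nothing.
It also fails if it takes over 67 s, if anything falls off the work surface, if the arm or the gripper's body presses on something with over 40 N, if the wrist force passes 120 N, or if a joint passes its speed limit or range.

## Working session

There is one attempt and no reset: what is moved stays moved. The work goes in short steps, Python scripts to look and compute and a tool call to move; the robot and the scene stay as the last step left them, time stands still between calls to the robot, and variables do not carry over. Pictures are saved under pics/ and viewed, and the job is handed in when it is done.

Besides the shell and the picture viewer there is one more tool, called after ">>>" as name(argument=value, ...), one argument or row to a line, values as JSON. send_rows: Moves the arm, as the interface text tells. Its arguments: {"type":"object","properties":{"commands":{"type":"array"}},"required":["commands"]}

```bash
mkdir -p pics; ls
python3 - <<'E'
from cell import ctrl
import cv2
s=ctrl.read_state();print(s)
for n in("side","top"):
    p=ctrl.camera_params(n);print(n,p)
    cv2.imwrite(f"pics/{n}0.png",ctrl.get_image(n)[:,:,::-1])
E
```

```text
pics
{'clock': 0.0, 'qpos': array([ 1.20118394,  0.62932413,  0.03843655,  1.51837568, -0.02702146,
        0.99631255, -0.01996746]), 'qd': array([-0.00095566, -0.00010821, -0.00065783,  0.00113478, -0.00131219,
        0.0004135 , -0.00015854]), 'tau': array([ 5.61318375e-04, -5.63400435e+01,  1.22686721e+00, -1.93443203e+01,
        1.11669450e-02,  1.05913274e-02,  7.24664403e-06]), 'eef_pos': array([ 194.30937088, -619.64230302,  244.40076675]), 'tool_rot': array([ 3.14158962e+00,  1.90215483e-03, -1.26695888e+00]), 'force': array([ 0.47561992, -0.35944104, -0.61296764]), 'torque': array([ 0.01114883,  0.03082815, -0.00154932]), 'width': 85.66259248900204}
side {'fx': 596.7957321629647, 'fy': 596.7957321629647, 'cx': 317.2031821047162, 'cy': 239.88178828179576, 'k1': -0.10217683951834476, 'cam_to_world': array([[-9.00649726e-01, -3.17746886e-01,  2.96423663e-01,
         1.67006709e+02],
       [-4.34129404e-01,  6.28082199e-01, -6.45789758e-01,
         7.15020004e+02],
       [ 1.90192588e-02, -7.10316597e-01, -7.03625327e-01,
         8.86443549e+02],
       [ 0.00000000e+00,  0.00000000e+00,  0.00000000e+00,
         1.00000000e+00]])}
top {'fx': 511.0448075023969, 'fy': 511.0448075023969, 'cx': 324.5572399158156, 'cy': 237.20467008841425, 'k1': -0.08800851129969385, 'cam_to_world': array([[ 1.25058051e-02, -9.93888001e-01,  1.09682478e-01,
         4.10922875e+02],
       [-9.99633864e-01, -9.79455924e-03,  2.52230932e-02,
        -3.00241047e+00],
       [-2.39946382e-02, -1.09957754e-01, -9.93646592e-01,
         9.04952391e+02],
       [ 0.00000000e+00,  0.00000000e+00,  0.00000000e+00,
         1.00000000e+00]])}
```

View pics/side0.png

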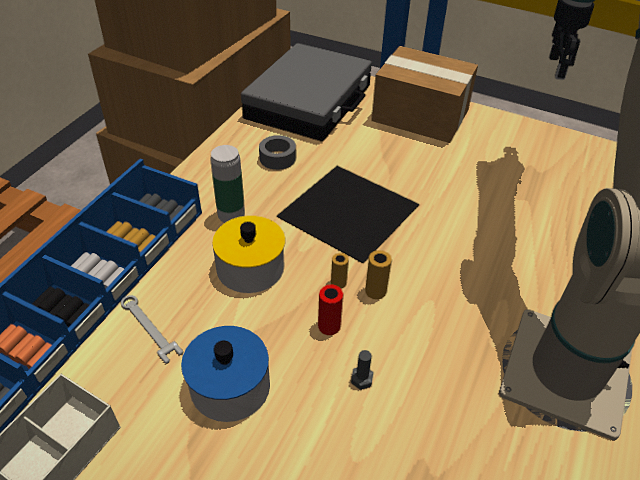

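View pics/top0.png

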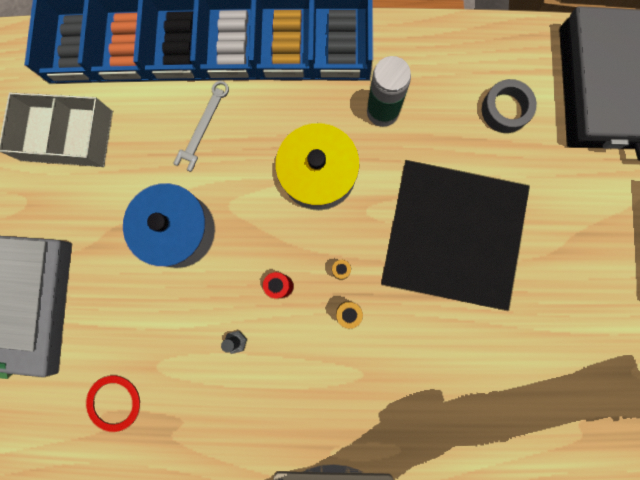

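The yellow-lidded tin is at top (316,160) / side (248,235). The small brass spacer is at top (342,268) / side (340,262), next to a bigger brass one and a red one. The mat is at top (455,235). Next I measure them.

```bash
cat > h.py <<'E'
import numpy as np, cv2
from cell import ctrl
P={n:ctrl.camera_params(n) for n in("side","top")}
def ray(n,uv):
    p=P[n];K=np.array([[p['fx'],0,p['cx']],[0,p['fy'],p['cy']],[0,0,1.]])
    q=cv2.undistortPoints(np.array([[uv]],float),K,np.array([p['k1'],0,0,0,0.]) )[0,0]
    # text: d = s*(1+k1 r^2), same as OpenCV
    T=p['cam_to_world'];d=T[:3,:3]@np.array([q[0],q[1],1.]);return T[:3,3],d/np.linalg.norm(d)
def plane(n,uv,z):
    o,d=ray(n,uv);return o+d*(z-o[2])/d[2]
def tri(a,b):
    o1,d1=ray("side",a);o2,d2=ray("top",b)
    A=np.stack([d1,-d2],1);t=np.linalg.lstsq(A,o2-o1,rcond=None)[0]
    x=o1+t[0]*d1;y=o2+t[1]*d2
    return (x+y)/2,np.linalg.norm(x-y)
def blobs(m,amin=20):
    n,l,s,c=cv2.connectedComponentsWithStats(m.astype(np.uint8))
    return [(i,s[i],c[i],l==i) for i in range(1,n) if s[i][4]>=amin]
def hullell(m):
    c=max(cv2.findContours(m.astype(np.uint8),0,cv2.CHAIN_APPROX_NONE)[0],key=len)
    return cv2.fitEllipse(cv2.convexHull(c))
E
cat > m1.py <<'E'
from h import *
im={n:cv2.imread(f"pics/{n}0.png") for n in P}
R={}
for n in im:
    h=cv2.cvtColor(im[n],cv2.COLOR_BGR2HSV);H,S,V=cv2.split(h)
    print(n)
    for nm,m in dict(yel=(abs(H.astype(int)-27)<5)&(S>230)&(V>120),blue=(abs(H.astype(int)-106)<8)&(S>180)&(V>90),dark=(V<45)).items():
        for i,s,c,mm in blobs(m,40):
            print(nm,s,c.round(1), hullell(mm) if s[4]>60 else '')
    for q in ([(340,262),(378,268)] if n=="side" else [(342,268),(349,315)]): print(h[q[1]-12:q[1]+13:4,q[0]].tolist())
big=np.hstack([cv2.resize(im["side"][215:345,290:420],None,fx=3,fy=3,interpolation=0),cv2.resize(im["top"][235:365,260:390],None,fx=3,fy=3,interpolation=0)])
cv2.imwrite("pics/z1.png",big)
E
python3 m1.py
```

```text
side
yel [ 213  216   72   51 2578] [248.4 242.1] ((248.24142456054688, 241.14418029785156), (50.73550796508789, 72.13710021972656), 85.46232604980469)
blue [  0 159 142 129 486] [ 69.6 222.5] ((61.671260833740234, 229.89710998535156), (4.133106231689453, 232.20005798339844), 48.15534210205078)
blue [142 166  55  20 135] [169.7 175.5] ((169.8911895751953, 175.80679321289062), (3.4895217418670654, 64.07490539550781), 108.83918762207031)
blue [112 192  56  23 174] [138.9 202.8] ((138.71109008789062, 202.7200469970703), (3.8876266479492188, 69.74493408203125), 110.66316986083984)
blue [171 199  24  25  97] [182.7 210.2] ((183.4133758544922, 209.24388122558594), (3.598031759262085, 38.61498260498047), 42.71833801269531)
blue [ 79 222  58  25 198] [105.6 233.4] ((105.76897430419922, 233.50013732910156), (4.684385299682617, 67.01512908935547), 112.5600357055664)
blue [140 227  28  29 113] [153.5 240.5] ((153.2911834716797, 240.39682006835938), (3.9134979248046875, 42.74782180786133), 43.552528381347656)
blue [ 42 255  60  29 232] [ 71.3 268.5] ((74.23800659179688, 269.7989196777344), (4.59
[... 3319 characters left out ...]
4), (5.496755123138428, 65.103515625), 46.41428756713867)
dark [240 222  15  21 241] [247.6 231.5] ((247.68212890625, 231.52166748046875), (15.402008056640625, 20.398141860961914), 175.63925170898438)Traceback (most recent call last):
  File "m1.py", line 9, in <module>
    print(nm,s,c.round(1), hullell(mm) if s[4]>60 else '')
                           ~~~~~~~^^^^
  File "h.py", line 21, in hullell
    return cv2.fitEllipse(cv2.convexHull(c))
           ~~~~~~~~~~~~~~^^^^^^^^^^^^^^^^^^^
cv2.error: OpenCV(4.12.0) /io/opencv/modules/imgproc/src/shapedescr.cpp:361: error: (-201:Incorrect size of input array) There should be at least 5 points to fit the ellipse in function 'fitEllipseNoDirect'
```

```bash
cat > m1.py <<'E'
from h import *
im={n:cv2.imread(f"pics/{n}0.png") for n in P}
for n in im:
    h=cv2.cvtColor(im[n],cv2.COLOR_BGR2HSV);H,S,V=[a.astype(int) for a in cv2.split(h)]
    print(n)
    for nm,m,a in (('yel',(abs(H-27)<5)&(S>200)&(V>100),1000),('blue',(abs(H-106)<8)&(S>180)&(V>90),2000),('dark',(V<45),25)):
        for i,s,c,mm in blobs(m,a):
            x,y=c
            if n=="side" and not(200<x<420 and 165<y<380): continue
            if n=="top" and not(110<x<540 and 130<y<360): continue
            print(nm,s,c.round(1), [np.round(t,1).tolist() for t in hullell(mm)])
    for q in ([(340,262),(378,268)] if n=="side" else [(342,268),(349,315)]): print(h[q[1]-12:q[1]+13:4,q[0]].tolist())
big=np.hstack([cv2.resize(im["side"][215:345,290:420],None,fx=3,fy=3,interpolation=0),cv2.resize(im["top"][235:365,260:390],None,fx=3,fy=3,interpolation=0)])
cv2.imwrite("pics/z1.png",big)
E
python3 m1.py
```

```text
side
yel [ 213  216   72   51 2637] [248.3 242. ] [[248.2, 241.1], [51.2, 72.2], 86.0]
blue [ 182  326   86   73 4360] [224.7 362.8] [[224.6, 362.1], [71.8, 86.8], 76.5]
dark [ 277  166  142   97 7066] [348.5 212.8] [[348.7, 213.7], [90.5, 137.7], 100.0]
dark [213 175  30  38 833] [228.6 194.6] [[227.8, 189.5], [31.1, 48.7], 173.3]
dark [240 222  15  21 241] [247.6 231.5] [[247.7, 231.5], [15.4, 20.4], 175.6]
dark [374 254  12   9  80] [379.8 257.9] [[379.8, 257.9], [8.1, 12.0], 95.9]
dark [336 256   8   6  40] [339.6 258.3] [[339.7, 258.2], [5.7, 7.9], 98.6]
dark [325 289  12  10  94] [330.5 293.1] [[330.5, 293.2], [9.4, 12.1], 91.2]
dark [214 341  19  24 359] [223.3 352. ] [[223.3, 351.9], [18.6, 24.2], 173.8]
dark [351 358  21  32 363] [361.3 373.8] [[363.0, 373.0], [23.8, 32.4], 13.6]
[[113, 60, 17], [18, 185, 168], [150, 20, 25], [18, 183, 163], [18, 189, 58], [18, 199, 64], [19, 179, 67]]
[[0, 0, 24], [135, 41, 25], [18, 180, 198], [20, 173, 65], [20, 202, 67], [17, 191, 72], [20, 216, 66]]
top
yel [ 275  123   84   82 5041] [317. 164.] [[316.9, 163.7], [81.2, 83.5], 76.1]
blue [ 124  185   80   80 4685] [164.1 224.8] [[163.6, 224.6], [78.6, 81.3], 41.1]
dark [308 150  17  19 251] [316.1 159.1] [[316.2, 159.2], [16.7, 18.6], 171.4]
dark [  382   161   146   148 15865] [455.6 235. ] [[455.6, 235.6], [153.1, 182.4], 104.3]
dark [148 213  21  18 286] [157.7 221.9] [[157.7, 221.8], [17.2, 20.7], 105.5]
dark [270 279  12  12 116] [275.4 284.8] [[275.3, 284.8], [11.6, 12.3], 82.7]
dark [227 335  13  14  85] [234.2 340.6] [[232.7, 341.4], [11.3, 14.3], 131.4]
[[19, 117, 214], [19, 175, 211], [15, 106, 77], [165, 12, 44], [150, 23, 45], [19, 181, 213], [17, 126, 186]]
[[19, 183, 209], [19, 171, 172], [160, 17, 46], [30, 12, 43], [0, 11, 47], [18, 174, 163], [19, 178, 211]]
```

View pics/z1.png

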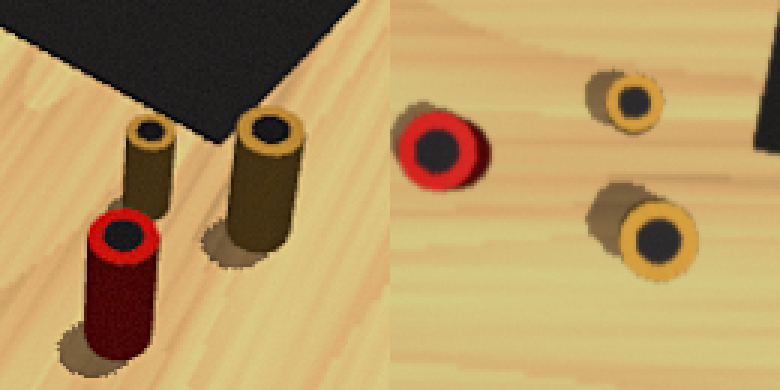

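```bash
cat > m2.py <<'E'
from h import *
im={n:cv2.imread(f"pics/{n}0.png") for n in P}
V=im["top"].max(2)
t={}
for i,s,c,mm in blobs((V<75),20):
    if 330<c[0]<365 and 255<c[1]<330: print(s,c,hullell(mm)[0]); t[int(c[1]>290)]=hullell(mm)[0]
for nm,a,b in (("small",(339.65,258.25),t[0]),("big",(379.8,257.9),t[1]),("red",(330.5,293.2),(275.4,284.8)),("yel disc",(248.2,241.1),(316.9,163.7)),("blue disc",(224.6,362.1),(163.6,224.6)),("yknob",(247.7,231.5),(316.2,159.2)),("bknob",(223.3,351.9),(157.7,221.85))):
    print(nm,[np.round(v,1) for v in tri(a,b)])
print("disc on z79",plane("top",(316.9,163.7),79),plane("side",(248.2,241.1),79))
# mat
for n in P:
    m=im[n].max(2)<(45)
    mm=max(blobs(m,3000),key=lambda b:b[1][4] if (abs(b[2][0]-(348 if n=="side" else 455))<6) else 0)[3].astype(np.uint8)
    c=max(cv2.findContours(mm,0,cv2.CHAIN_APPROX_NONE)[0],key=len)
    q=cv2.approxPolyDP(cv2.convexHull(c),8,True)[:,0]
    w=np.array([plane(n,p,4) for p in q]);print(n,q.tolist(),w.round(0)[:,:2].tolist(),w.mean(0).round(1),np.linalg.norm(w-np.roll(w,1,0),axis=1).round(0))
# steel thing in top: bottle etc.
for nm,p in dict(bottletop=(393,75),ring=(510,105),bolt=(233,341)).items(): print(nm,plane("top",p,100 if nm=="bottletop" else 20).round())
E
python3 m2.py
```

```text
[337 265   9   9  70] [340.94285714 268.72857143] (340.9150085449219, 268.5433044433594)
[343 309  14  13 145] [349.02758621 314.95172414] (349.0024108886719, 314.89801025390625)
small [array([451.8,  -9.2,  69.8]), np.float64(0.1)]
big [array([377.9, -22.4,  93.4]), np.float64(0.1)]
red [array([423.7,  94.8,  92.9]), np.float64(0.1)]
yel disc [array([626.1,  32.5,  74.2]), np.float64(0.7)]
blue disc [array([521.3, 287.4,  73. ]), np.float64(0.1)]
yknob [array([626.2,  32.4, 100. ]), np.float64(0.7)]
bknob [array([521.4, 287.2, 101.5]), np.float64(1.1)]
disc on z79 [624.46847917  32.18416801  79.        ] [623.71445745  36.62224466  79.        ]
side [[337, 166], [418, 204], [363, 262], [277, 216]] [[606.0, -344.0], [386.0, -301.0], [428.0, -79.0], [649.0, -122.0]] [ 517.3 -211.7    4. ] [226. 224. 226. 226.]
top [[406, 161], [527, 186], [507, 308], [382, 283]] [[650.0, -125.0], [607.0, -344.0], [389.0, -302.0], [430.0, -82.0]] [ 519.  -213.4    4. ] [224. 223. 222. 224.]
bottletop [771. -93. 100.]
ring [ 753. -314.   20.]
bolt [327. 175.  20.]
```

```bash
cat >> h.py <<'E'
from scipy.spatial.transform import Rotation as Ro
def go(x,y,z):
    s=ctrl.read_state();R=Ro.from_euler('xyz',s['tool_rot']).as_matrix()
    d=R.T@(np.array([x,y,z])-s['eef_pos'])
    print("t",round(s['clock'],2),"pos",s['eef_pos'].round(1),"rot",s['tool_rot'].round(3),"w",round(s['width'],1),"F",s['force'].round(1),"SHIFT",d.round(1),"dist",np.linalg.norm(d).round())
E
python3 -c "
from h import *
go(625.5,32.3,200)
print(plane('side',(425,65),100),plane('side',(425,130),0))"
```

```text
t 0.1 pos [ 194.3 -619.7  244.5] rot [-3.142e+00  2.000e-03 -1.267e+00] w 85.5 F [0.8 0.2 0. ] SHIFT [-493.1 -606.5   45.3] dist 783.0
[ 530.15766956 -749.85605216  100.        ] [ 465.65584248 -596.68311251    0.        ]
```

>>> send_rows(
  commands=[
    [85,-31,-39,0,0],
    [85,-63,-77,0,0],
    [85,-95,-116,0,0],
    [85,-126,-155,0,0],
    [85,-157,-193,0,0],
  ],
)

```text
clock: 0.6
eef_pos: [332.3, -410.2, 244.5]
tool_rot: [-3.142, 0.002, -1.267]
force: [1.5, -0.8, 0.1]
width: 84.9
```

```bash
python3 -c "
from h import *
go(625.5,32.3,200)"
```

```text
t 0.6 pos [ 332.3 -410.2  244.5] rot [-3.142e+00  2.000e-03 -1.267e+00] w 84.9 F [ 1.5 -0.8  0.1] SHIFT [-334.5 -412.1   45.3] dist 533.0
```

>>> send_rows(
  commands=[
    [85,-31,-39,0,0],
    [85,-63,-77,0,0],
    [85,-95,-116,0,0],
    [85,-126,-155,0,0],
    [85,-157,-193,0,0],
  ],
)

```text
clock: 1.1
eef_pos: [469.7, -201.6, 244.8]
tool_rot: [3.141, 0.002, -1.267]
force: [-0.2, -0.8, -0.3]
width: 85.3
```

```bash
python3 -c "
from h import *
go(625.5,32.3,200)"
```

```text
t 1.1 pos [ 469.7 -201.6  244.8] rot [ 3.141e+00  2.000e-03 -1.267e+00] w 85.3 F [-0.2 -0.8 -0.3] SHIFT [-176.5 -218.6   45.1] dist 285.0
```

>>> send_rows(
  commands=[
    [70,-30,-37,7,0],
    [70,-60,-75,15,0],
    [70,-90,-112,23,0],
    [70,-120,-150,31,0],
    [70,-150,-186,38,0],
  ],
)

```text
clock: 1.6
eef_pos: [603.0, -0.8, 206.3]
tool_rot: [3.141, 0.002, -1.267]
force: [0.8, 0.4, 1.2]
width: 69.7
```

```bash
python3 -c "
from h import *
go(625.5,32.3,160)"
```

```text
t 1.6 pos [603.   -0.8 206.3] rot [ 3.141e+00  2.000e-03 -1.267e+00] w 69.7 F [0.8 0.4 1.2] SHIFT [-24.7 -31.5  46.3] dist 61.0
```

>>> send_rows(
  commands=[
    [70,-12,-16,20,0],
    [70,-24.7,-31.5,40,0],
    [70,-24.7,-31.5,46,0],
    [70,-24.7,-31.5,46,0],
    [70,-24.7,-31.5,46,0],
  ],
)

```text
clock: 2.1
eef_pos: [625.2, 30.3, 160.8]
tool_rot: [3.14, 0.001, -1.269]
force: [-0.8, 0.3, -0.2]
width: 69.8
```

```bash
python3 -c "
from h import *
a=ctrl.get_image('side');b=ctrl.get_image('top')
go(625.5,32.3,101)
cv2.imwrite('pics/a1.png',np.hstack([cv2.resize(a[130:310,150:330],None,fx=2.2,fy=2.2),cv2.resize(b[70:250,230:410],None,fx=2.2,fy=2.2)])[:,:,::-1])"
```

```text
t 2.2 pos [625.8  30.5 161.5] rot [-3.141e+00  1.000e-03 -1.269e+00] w 69.8 F [0.3 0.3 0.6] SHIFT [-1.7 -0.3 60.5] dist 61.0
```

View pics/a1.png

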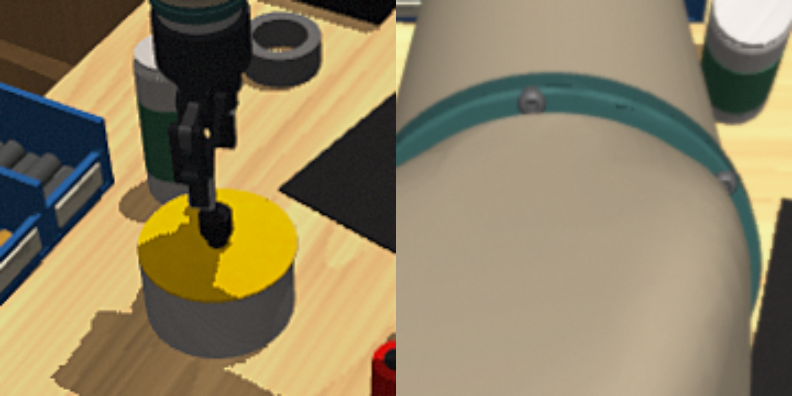

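The side view shows the open fingers right above the knob (knob at inset 215,230), and the arm blocks the top view. Next I descend and grip.

>>> send_rows(
  commands=[
    [70,-1.7,0,20,0],
    [70,-1.7,0,40,0],
    [70,-1.7,0,52,0],
    [70,-1.7,0,60,0],
    [70,-1.7,0,60,0],
  ],
)

```text
clock: 2.7
eef_pos: [624.8, 31.8, 101.0]
tool_rot: [3.141, 0.001, -1.27]
force: [0.3, 0.9, 1.2]
width: 70.0
```

```bash
python3 -c "
from h import *
go(625.5,32.3,101)
a=ctrl.get_image('side')
cv2.imwrite('pics/a2.png',cv2.resize(a[130:310,150:330],None,fx=3,fy=3)[:,:,::-1])"
```

```text
t 2.7 pos [624.8  31.8 101. ] rot [ 3.141e+00  1.000e-03 -1.270e+00] w 70.0 F [0.3 0.9 1.2] SHIFT [-0.3 -0.8  0. ] dist 1.0
```

View pics/a2.png

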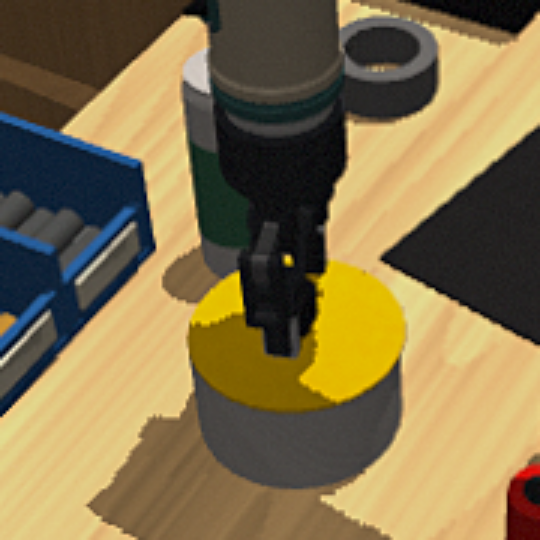

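The fingers are around the knob with the tips just above the disc. Closing now.

>>> send_rows(
  commands=[
    [50,0,0,0,0],
    [36,0,0,0,0],
    [20,0,0,0,0],
    [10,0,0,0,0],
    [10,0,0,0,0],
  ],
)

```text
clock: 3.25
eef_pos: [625.9, 32.0, 102.6]
tool_rot: [-3.14, 0.001, -1.269]
force: [-1.0, -0.6, 6.5]
width: 28.2
```

>>> send_rows(
  commands=[
    [10,0,0,0,0],
    [10,0,0,0,0],
    [10,0,0,0,0],
    [10,0,0,0,0],
  ],
)

```text
clock: 3.65
eef_pos: [625.8, 32.0, 102.7]
tool_rot: [-3.14, 0.001, -1.269]
force: [-0.4, 0.0, 1.5]
width: 28.4
```

>>> send_rows(
  commands=[
    [10,0,0,-5,0],
    [10,0,0,-12,0],
    [10,0,0,-22,0],
    [10,0,0,-35,0],
    [10,0,0,-50,0],
  ],
)

```text
clock: 4.15
eef_pos: [625.7, 31.9, 153.9]
tool_rot: [-3.14, 0.001, -1.269]
force: [0.3, 0.3, -2.0]
width: 28.1
```

```bash
python3 -c "
from h import *
go(518,-212.5,150)
a=ctrl.get_image('side')
cv2.imwrite('pics/a3.png',cv2.resize(a[130:310,150:330],None,fx=3,fy=3)[:,:,::-1])"
```

```text
t 4.15 pos [625.7  31.9 153.9] rot [-3.140e+00  1.000e-03 -1.269e+00] w 28.1 F [ 0.3  0.3 -2. ] SHIFT [201.5 175.4   3.4] dist 267.0
```

View pics/a3.png

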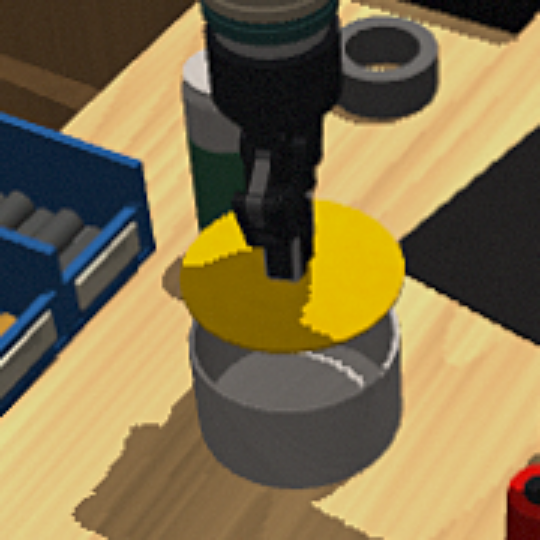

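The lid is off and hangs level over the open tin. Carrying it to the mat.

>>> send_rows(
  commands=[
    [10,11,10,0,0],
    [10,30,26,0,0],
    [10,55,48,0,0],
    [10,80,70,0,0],
    [10,103,90,0,0],
  ],
)

```text
clock: 4.7
eef_pos: [570.3, -95.8, 156.2]
tool_rot: [-3.137, -0.001, -1.271]
force: [-0.1, -0.6, -1.2]
width: 27.9
```

```bash
python3 -c "
from h import *
go(518,-212.5,100)"
```

```text
t 4.7 pos [570.3 -95.8 156.2] rot [-3.137e+00 -1.000e-03 -1.271e+00] w 27.9 F [-0.1 -0.6 -1.2] SHIFT [96.  84.7 55.8] dist 140.0
```

>>> send_rows(
  commands=[
    [10,24,21,5,0],
    [10,48,42,15,0],
    [10,72,63,28,0],
    [10,90,79,42,0],
    [10,96,84.5,55,0],
  ],
)

```text
clock: 5.2
eef_pos: [515.4, -217.0, 100.3]
tool_rot: [-3.139, -0.003, -1.276]
force: [0.4, -0.2, -2.5]
width: 28.3
```

```bash
python3 -c "
from h import *
a=ctrl.get_image('side');b=ctrl.get_image('top')
go(518,-212.5,38)
cv2.imwrite('pics/a4.png',np.hstack([cv2.resize(a[90:290,230:430],None,fx=2,fy=2),cv2.resize(b[100:300,300:500],None,fx=2,fy=2)])[:,:,::-1])
cv2.imwrite('pics/a4full.png',np.hstack([a,b])[:,:,::-1])"
```

```text
t 5.3 pos [ 515.7 -213.8   99.2] rot [-3.140e+00  1.000e-03 -1.274e+00] w 28.2 F [-0.7 -0.1 -2.5] SHIFT [-0.6 -2.5 61.2] dist 61.0
```

View pics/a4.png

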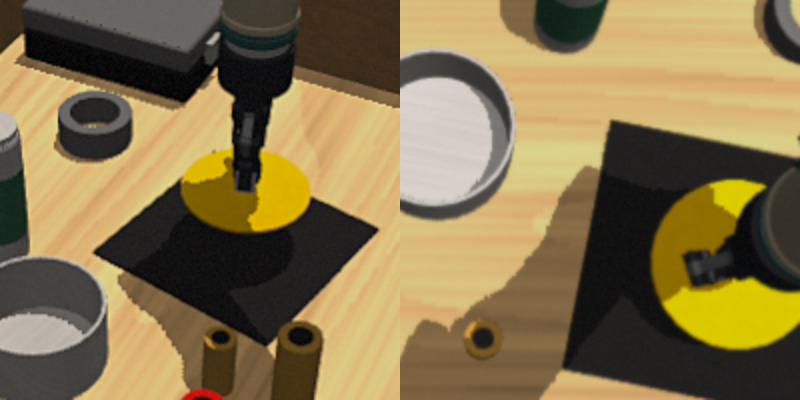

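The lid sits level over the mat and inside its edges in both views. Lowering it slowly.

>>> send_rows(
  commands=[
    [10,0,-1,12,0],
    [10,-0.5,-2,26,0],
    [10,-0.5,-2.5,40,0],
    [10,-0.5,-2.5,50,0],
    [10,-0.5,-2.5,54,0],
  ],
)

```text
clock: 5.8
eef_pos: [517.5, -211.6, 43.6]
tool_rot: [3.141, 0.002, -1.273]
force: [-0.5, -0.1, -2.9]
width: 28.5
```

```bash
python3 -c "
from h import *
go(518,-212.5,38)"
```

```text
t 5.8 pos [ 517.5 -211.6   43.6] rot [ 3.141e+00  2.000e-03 -1.273e+00] w 28.5 F [-0.5 -0.1 -2.9] SHIFT [ 1.  -0.2  5.6] dist 6.0
```

>>> send_rows(
  commands=[
    [10,0,0,1.2,0],
    [10,0,0,2.4,0],
    [10,0,0,3.6,0],
    [10,0,0,4.6,0],
    [10,0,0,4.6,0],
  ],
)

```text
clock: 6.3
eef_pos: [517.6, -211.8, 39.2]
tool_rot: [3.142, 0.002, -1.273]
force: [-0.5, 0.8, -1.5]
width: 28.6
```

>>> send_rows(
  commands=[
    [10,0,0,0.5,0],
    [10,0,0,1,0],
    [10,0,0,1.5,0],
    [10,0,0,1.5,0],
  ],
)

```text
clock: 6.7
eef_pos: [517.7, -211.8, 37.8]
tool_rot: [-3.142, 0.002, -1.273]
force: [0.3, 0.3, -2.1]
width: 28.5
```

>>> send_rows(
  commands=[
    [10,0,0,0.4,0],
    [10,0,0,0.8,0],
    [10,0,0,0.8,0],
  ],
)

```text
clock: 7.0
eef_pos: [517.6, -211.8, 37.6]
tool_rot: [-3.142, 0.002, -1.273]
force: [-2.0, 1.0, 5.7]
width: 28.1
```

>>> send_rows(
  commands=[
    [10,0,0,0.4,0],
    [10,0,0,0.8,0],
    [10,0,0,0.8,0],
  ],
)

```text
clock: 7.3
eef_pos: [517.7, -211.8, 37.6]
tool_rot: [-3.141, 0.002, -1.273]
force: [-2.8, 0.1, 8.5]
width: 28.4
```

Contact: the force has changed from −2 to +8 N. Releasing.

>>> send_rows(
  commands=[
    [30,0,0,0,0],
    [40,0,0,0,0],
    [55,0,0,0,0],
    [60,0,0,0,0],
    [60,0,0,0,0],
  ],
)

```text
clock: 7.8
eef_pos: [517.6, -211.8, 37.5]
tool_rot: [-3.141, 0.002, -1.273]
force: [-0.3, -0.3, 0.4]
width: 60.4
```

>>> send_rows(
  commands=[
    [60,0,0,-15,0],
    [60,0,0,-40,0],
    [60,0,0,-80,0],
    [60,0,0,-120,0],
    [60,0,0,-150,0],
  ],
)

```text
clock: 8.3
eef_pos: [518.3, -212.3, 191.0]
tool_rot: [-3.139, -0.0, -1.273]
force: [0.7, -0.4, -0.4]
width: 60.0
```

```bash
python3 -c "
from h import *
a=ctrl.get_image('side');b=ctrl.get_image('top')
go(451.8,-9.2,140)
cv2.imwrite('pics/a5.png',np.hstack([cv2.resize(a[110:310,200:400],None,fx=2,fy=2),cv2.resize(b[100:300,260:460],None,fx=2,fy=2)])[:,:,::-1])
cv2.imwrite('pics/side5.png',a[:,:,::-1]);cv2.imwrite('pics/top5.png',b[:,:,::-1])"
```

```text
t 8.4 pos [ 520.5 -213.2  193. ] rot [-3.134 -0.004 -1.273] w 59.9 F [ 0.8 -0.6  0.1] SHIFT [-215.4    6.3   52. ] dist 222.0
```

View pics/a5.png

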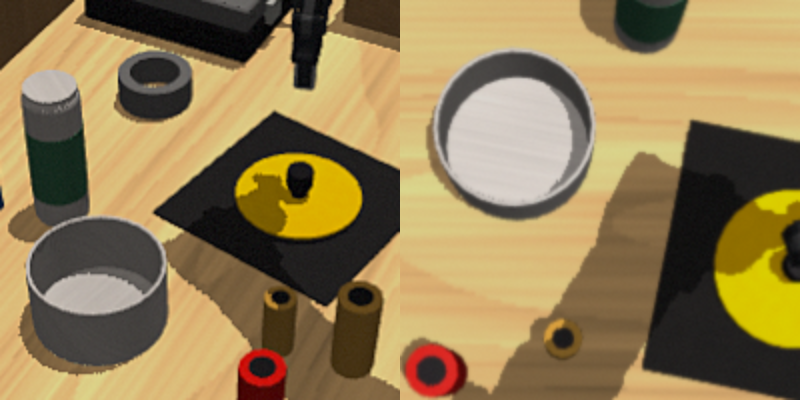

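The lid lies flat with its knob up, well inside the mat in both views. The spacers are unmoved. Next I measure the open tin.

```bash
cat > m3.py <<'E'
from h import *
for n,c0,rad in(("top",(317,164),60),("side",(248,240),60)):
    im=cv2.imread(f"pics/{n}5.png");h=cv2.cvtColor(im,cv2.COLOR_BGR2HSV);H,S,V=[a.astype(int) for a in cv2.split(h)]
    x0,y0=c0[0]-60,c0[1]-60
    cv2.imwrite(f"pics/z_{n}.png",cv2.resize(im[y0:y0+120,x0:x0+120],None,fx=5,fy=5,interpolation=0))
    for th in (120,150):
        m=(S<40)&(V>th)
        for i,s,c,mm in blobs(m,30):
            if np.hypot(*(c-c0))<50: print(n,th,s,c.round(1),[np.round(t,1).tolist() for t in hullell(mm)])
E
python3 m3.py
```

```text
top 120 [ 277  124   81   79 3868] [316.7 169.1] [[316.8, 163.3], [78.7, 80.7], 82.9]
top 150 [ 277  124   81   79 3548] [315.1 169.2] [[316.8, 163.1], [78.4, 80.6], 80.6]
side 120 [213 218  70  50 978] [246.6 252.4] [[247.6, 242.2], [49.2, 70.1], 86.0]
side 150 [213 221  70  46 889] [246.3 254.1] [[247.6, 242.1], [48.8, 70.0], 85.6]
```

View pics/z_top.png

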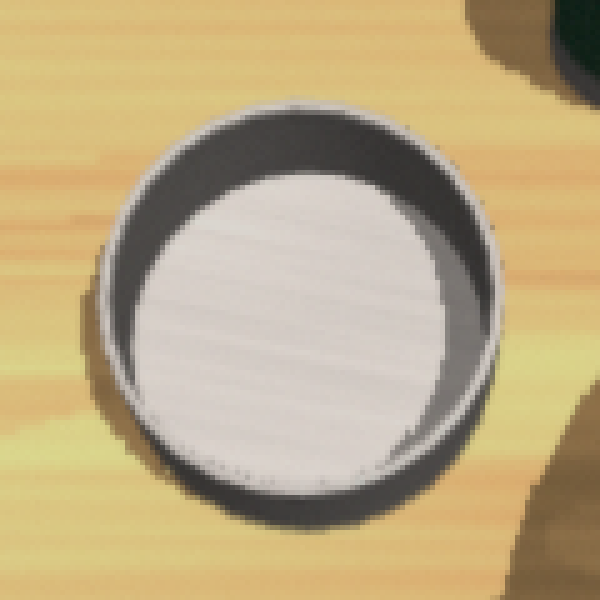

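View pics/z_side.png

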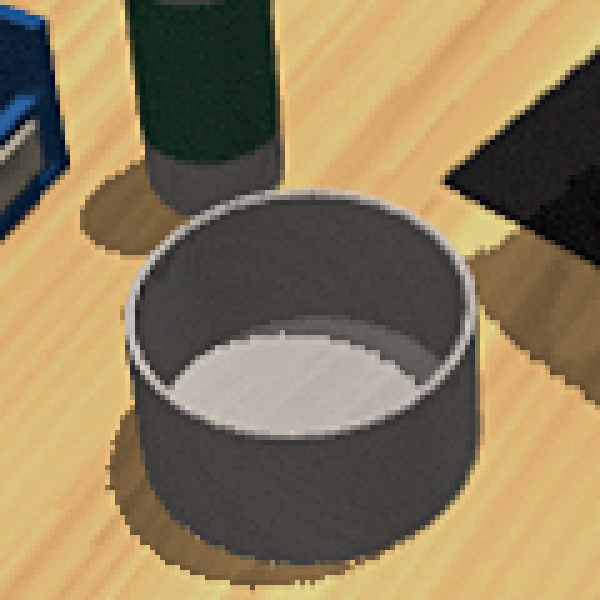

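```bash
python3 -c "
from h import *
print(tri((247.6,242.2),(316.8,163.3)))
print(plane('top',(316.8,163.2),75),plane('side',(247.6,242.2),75))
# floor: visible far edge of floor in top (row ~133..), side far edge row 244
# top: floor far edge at inset (318,168)/5
A=plane('top',(317-60+312/5,164-60+170/5),4);print('floor far edge top',A)
im=cv2.imread('pics/side5.png');V=im.max(2)
m=[b for b in blobs(V<45,20) if 325<b[2][0]<350 and 245<b[2][1]<270];print([b[2] for b in m])
imt=cv2.imread('pics/top5.png');V=imt.max(2)
m2=[b for b in blobs(V<75,20) if 330<b[2][0]<350 and 255<b[2][1]<280];print([b[2] for b in m2])
# lid
for n,p in (('top',None),('side',None)):
    h=cv2.cvtColor(cv2.imread(f'pics/{n}5.png'),cv2.COLOR_BGR2HSV);H,S,V=[a.astype(int) for a in cv2.split(h)]
    b=max(blobs((abs(H-27)<6)&(S>200)&(V>80),800),key=lambda b:b[1][4]);e=hullell(b[3]);print(n,b[1],e,plane(n,e[0],12))
"
```

```text
(array([627.56469707,  32.80732615,  70.77663807]), np.float64(0.5806462661011861))
[626.35579824  32.53358871  75.        ] [625.48502773  36.37092725  75.        ]
floor far edge top [691.90772352  31.52767414   4.        ]
[array([339.93023256, 258.39534884])]
[array([341.2183908 , 268.74712644])]
top [ 417  195   80   79 3965] ((456.2900390625, 234.20733642578125), (78.59005737304688, 80.21253204345703), 132.4476318359375) [ 517.07888602 -212.05475191   12.        ]
side [ 317  187   64   43 1948] ((348.9576416015625, 207.53062438964844), (42.87430191040039, 63.61745071411133), 94.4280776977539) [ 516.8815059  -210.62569507   12.        ]
```

>>> send_rows(
  commands=[
    [60,-25,1,6,0],
    [60,-70,2,16,0],
    [60,-115,3,27,0],
    [60,-160,5,38,0],
    [60,-200,6,48,0],
  ],
)

```text
clock: 8.9
eef_pos: [455.1, -21.9, 143.9]
tool_rot: [-3.134, -0.004, -1.273]
force: [0.7, 1.2, -1.2]
width: 60.3
```

>>> send_rows(
  commands=[
    [60,-10,0,2,0],
    [60,-12,0,2,0],
    [60,-12,0,2,0],
  ],
)

```text
clock: 9.2
eef_pos: [452.3, -11.2, 142.2]
tool_rot: [-3.133, -0.005, -1.274]
force: [0.4, -0.4, -0.0]
width: 60.0
```

```bash
python3 -c "
from h import *
a=ctrl.get_image('side')
go(451.8,-9.2,45)
cv2.imwrite('pics/a6.png',cv2.resize(a[150:350,240:440],None,fx=2.5,fy=2.5)[:,:,::-1])"
```

```text
t 9.25 pos [452.6 -11.9 142.2] rot [-3.133 -0.005 -1.275] w 60.1 F [-0.1 -0.2 -0.2] SHIFT [-3.3  0.8 97.2] dist 97.0
```

View pics/a6.png

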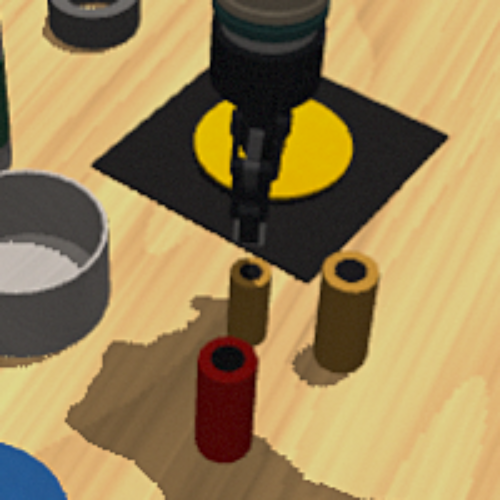

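The gripper is above the small brass spacer (inset 250,270), and the neighbours are clear. Descending.

>>> send_rows(
  commands=[
    [60,-3.3,0.8,20,0],
    [60,-3.3,0.8,42,0],
    [60,-3.3,0.8,65,0],
    [60,-3.3,0.8,85,0],
    [60,-3.3,0.8,97,0],
  ],
)

```text
clock: 9.75
eef_pos: [450.2, -12.1, 49.0]
tool_rot: [3.141, -0.006, -1.278]
force: [-0.3, -1.0, -0.0]
width: 59.9
```

>>> send_rows(
  commands=[
    [60,0,0,0,0],
    [60,0,0,0,0],
  ],
)

```text
clock: 9.95
eef_pos: [450.8, -13.7, 49.0]
tool_rot: [-3.141, -0.007, -1.281]
force: [-0.4, -0.0, -0.2]
width: 59.3
```

```bash
python3 -c "
from h import *
a=ctrl.get_image('side')
go(451.8,-9.2,45)
cv2.imwrite('pics/a7.png',cv2.resize(a[190:340,280:430],None,fx=3,fy=3)[:,:,::-1])"
```

```text
t 10.0 pos [450.9 -13.3  49.3] rot [-3.141 -0.007 -1.281] w 60.0 F [-0.2  0.2 -0.1] SHIFT [-3.7 -2.1  4.3] dist 6.0
```

View pics/a7.png

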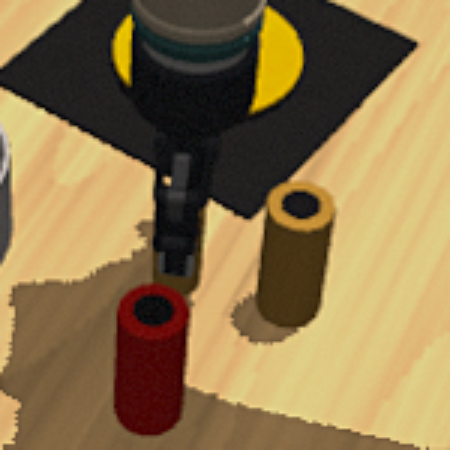

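>>> send_rows(
  commands=[
    [60,-3.7,-2,2,0],
    [60,-4,-2,4,0],
    [60,-4,-2,4,0],
  ],
)

```text
clock: 10.3
eef_pos: [452.3, -9.2, 45.9]
tool_rot: [-3.139, -0.008, -1.281]
force: [0.2, 0.5, 0.1]
width: 59.9
```

```bash
python3 -c "
from h import *
go(451.8,-9.2,45)"
```

```text
t 10.3 pos [452.3  -9.2  45.9] rot [-3.139 -0.008 -1.281] w 59.9 F [0.2 0.5 0.1] SHIFT [-0.1  0.5  0.9] dist 1.0
```

>>> send_rows(
  commands=[
    [48,0,0,0,0],
    [38,0,0,0,0],
    [30,0,0,0,0],
    [20,0,0,0,0],
    [15,0,0,0,0],
  ],
)

```text
clock: 10.8
eef_pos: [452.6, -9.2, 46.5]
tool_rot: [-3.139, -0.008, -1.282]
force: [-0.3, -0.0, 5.4]
width: 30.7
```

>>> send_rows(
  commands=[
    [15,0,0,0,0],
    [15,0,0,0,0],
    [15,0,0,0,0],
  ],
)

```text
clock: 11.1
eef_pos: [452.6, -9.3, 46.5]
tool_rot: [-3.139, -0.008, -1.282]
force: [0.6, -0.4, 1.1]
width: 30.6
```

>>> send_rows(
  commands=[
    [15,0,0,-5,0],
    [15,0,0,-15,0],
    [15,0,0,-32,0],
    [15,0,0,-55,0],
    [15,0,0,-80,0],
  ],
)

```text
clock: 11.6
eef_pos: [451.6, -8.7, 127.6]
tool_rot: [-3.14, -0.008, -1.281]
force: [0.7, -0.4, -1.3]
width: 30.7
```

```bash
python3 -c "
from h import *
a=ctrl.get_image('side')
go(626.5,33,145)
cv2.imwrite('pics/a8.png',cv2.resize(a[150:350,240:440],None,fx=2.5,fy=2.5)[:,:,::-1])"
```

```text
t 11.65 pos [453.6  -8.6 130.9] rot [-3.134 -0.01  -1.281] w 31.1 F [0.8 0.1 0.1] SHIFT [   9.6 -177.7  -12.7] dist 178.0
```

View pics/a8.png

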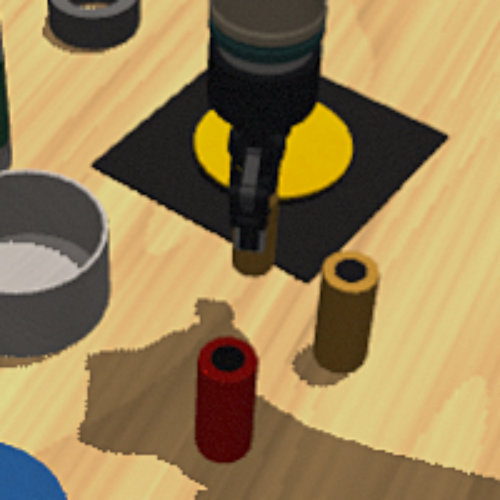

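The spacer is in the gripper and its place on the bench is empty. I raise it a little more while travelling to the tin.

>>> send_rows(
  commands=[
    [15,1,-12,-12,0],
    [15,3,-45,-18,0],
    [15,5,-85,-20,0],
    [15,7,-125,-20,0],
    [15,9,-160,-20,0],
  ],
)

```text
clock: 12.15
eef_pos: [611.1, 28.9, 152.9]
tool_rot: [-3.133, -0.01, -1.282]
force: [0.4, -0.1, -1.8]
width: 30.9
```

```bash
python3 -c "
from h import *
go(626.5,33,145)"
```

```text
t 12.15 pos [611.1  28.9 152.9] rot [-3.133 -0.01  -1.282] w 30.9 F [ 0.4 -0.1 -1.8] SHIFT [  0.4 -15.9   8.1] dist 18.0
```

>>> send_rows(
  commands=[
    [15,0,-10,4,0],
    [15,0.4,-16,8,0],
    [15,0.4,-16,8,0],
    [15,0.4,-16,8,0],
  ],
)

```text
clock: 12.55
eef_pos: [624.8, 32.4, 144.7]
tool_rot: [-3.136, -0.01, -1.282]
force: [-0.7, -0.8, -1.8]
width: 30.8
```

```bash
python3 -c "
from h import *
a=ctrl.get_image('side');b=ctrl.get_image('top')
go(626.5,33,56)
cv2.imwrite('pics/a9.png',np.hstack([cv2.resize(a[140:320,150:330],None,fx=2.2,fy=2.2),cv2.resize(b[70:250,230:410],None,fx=2.2,fy=2.2)])[:,:,::-1])"
```

```text
t 12.65 pos [625.3  32.5 145.1] rot [-3.134 -0.01  -1.282] w 30.7 F [ 0.4  0.  -1.4] SHIFT [-1.1 -0.6 89.1] dist 89.0
```

View pics/a9.png

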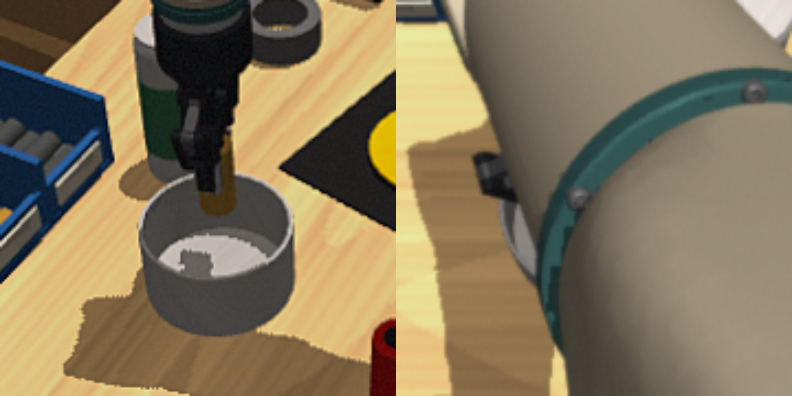

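The spacer hangs upright over the middle of the tin. Descending, with contact expected at TCP z of about 50.5.

>>> send_rows(
  commands=[
    [15,-0.5,0,15,0],
    [15,-1,-0.5,35,0],
    [15,-1,-0.5,58,0],
    [15,-1,-0.5,78,0],
    [15,-1,-0.5,86,0],
  ],
)

```text
clock: 13.15
eef_pos: [624.1, 32.5, 56.4]
tool_rot: [-3.139, -0.009, -1.282]
force: [0.4, -0.1, -2.1]
width: 30.6
```

>>> send_rows(
  commands=[
    [15,0,0,1,0],
    [15,0,0,2,0],
    [15,0,0,2,0],
  ],
)

```text
clock: 13.45
eef_pos: [624.6, 32.5, 55.0]
tool_rot: [-3.138, -0.009, -1.282]
force: [-0.4, -0.9, -2.2]
width: 31.1
```

>>> send_rows(
  commands=[
    [15,0,0,0.8,0],
    [15,0,0,1.6,0],
    [15,0,0,2.4,0],
    [15,0,0,3.2,0],
    [15,0,0,3.2,0],
  ],
)

```text
clock: 13.95
eef_pos: [624.6, 32.5, 51.8]
tool_rot: [-3.138, -0.009, -1.282]
force: [0.5, -0.3, -2.2]
width: 30.5
```

>>> send_rows(
  commands=[
    [15,0,0,0.5,0],
    [15,0,0,1,0],
    [15,0,0,1,0],
  ],
)

```text
clock: 14.25
eef_pos: [624.5, 32.5, 50.7]
tool_rot: [-3.138, -0.009, -1.282]
force: [0.1, -0.1, -2.4]
width: 30.7
```

>>> send_rows(
  commands=[
    [15,0,0,0.4,0],
    [15,0,0,0.7,0],
    [15,0,0,0.7,0],
  ],
)

```text
clock: 14.55
eef_pos: [624.6, 32.5, 50.5]
tool_rot: [-3.138, -0.009, -1.282]
force: [-1.6, -0.8, 4.8]
width: 30.8
```

>>> send_rows(
  commands=[
    [15,0,0,0.2,0],
    [15,0,0,0.4,0],
    [15,0,0,0.4,0],
  ],
)

```text
clock: 14.85
eef_pos: [624.6, 32.5, 50.5]
tool_rot: [-3.138, -0.01, -1.282]
force: [-1.4, -0.0, 5.9]
width: 30.6
```

Contact came at 50.5, as predicted. Opening moderately, then straight up.

>>> send_rows(
  commands=[
    [34,0,0,0,0],
    [40,0,0,0,0],
    [48,0,0,0,0],
    [54,0,0,0,0],
    [54,0,0,0,0],
  ],
)

```text
clock: 15.35
eef_pos: [624.7, 32.5, 50.4]
tool_rot: [-3.138, -0.01, -1.282]
force: [0.1, 0.2, 0.1]
width: 53.9
```

>>> send_rows(
  commands=[
    [54,0,0,-10,0],
    [54,0,0,-30,0],
    [54,0,0,-60,0],
    [54,0,0,-95,0],
    [54,0,0,-130,0],
  ],
)

```text
clock: 15.85
eef_pos: [623.6, 33.6, 182.3]
tool_rot: [-3.138, -0.009, -1.282]
force: [0.6, 0.5, -0.5]
width: 53.7
```

```bash
python3 -c "
from h import *
a=ctrl.get_image('side')
go(500,-200,240)
cv2.imwrite('pics/a10.png',cv2.resize(a[140:320,150:330],None,fx=2.5,fy=2.5)[:,:,::-1])"
```

```text
t 15.9 pos [627.2  34.4 188.6] rot [-3.127 -0.011 -1.282] w 54.3 F [1.5 1.8 4. ] SHIFT [189.  188.  -51.9] dist 272.0
```

View pics/a10.png

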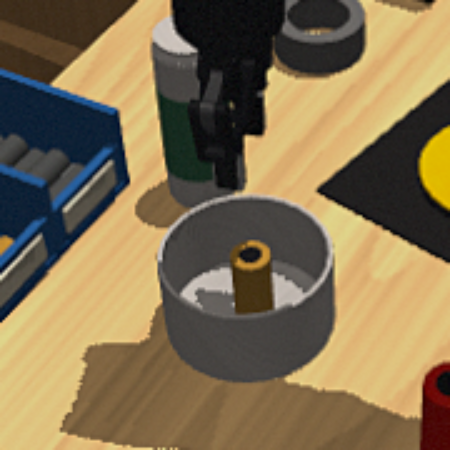

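The spacer stands upright in the tin. I move the arm clear so the top view can check it.

>>> send_rows(
  commands=[
    [54,20,20,-20,0],
    [54,50,50,-45,0],
    [54,85,85,-50,0],
    [54,120,120,-50,0],
    [54,150,150,-50,0],
  ],
)

```text
clock: 16.4
eef_pos: [523.9, -154.3, 239.2]
tool_rot: [-3.127, -0.013, -1.283]
force: [0.9, -0.1, -0.3]
width: 54.0
```

>>> send_rows(
  commands=[
    [54,30,25,0,0],
    [54,50,40,0,0],
    [54,50,40,0,0],
    [54,50,40,0,0],
    [54,50,40,0,0],
  ],
)

```text
clock: 16.9
eef_pos: [500.4, -212.1, 239.6]
tool_rot: [-3.126, -0.013, -1.281]
force: [-0.5, 0.3, 1.1]
width: 53.8
```

```bash
python3 -c "
from h import *
a=ctrl.get_image('side');b=ctrl.get_image('top')
go(500,-200,240)
cv2.imwrite('pics/side11.png',a[:,:,::-1]);cv2.imwrite('pics/top11.png',b[:,:,::-1])
for n,c in (('top',b),('side',a)):
    h=cv2.cvtColor(c[:,:,::-1].copy(),cv2.COLOR_BGR2HSV);H,S,V=[x.astype(int) for x in cv2.split(h)]
    for x in blobs((abs(H-106)<8)&(S>180)&(V>90),2000): print(n,'blue',hullell(x[3]))
    for x in blobs((S<40)&(V>120),300):
        if np.hypot(*(x[2]-((317,164) if n=='top' else (248,245))))<30: print(n,'tin',hullell(x[3]))
    for x in blobs((abs(H-27)<6)&(S>200)&(V>80),300): print(n,'lid',hullell(x[3]))
"
```

```text
t 17.0 pos [ 500.4 -212.1  239.4] rot [-3.126 -0.013 -1.28 ] w 54.0 F [-0.6  0.1  0. ] SHIFT [-11.7  -3.   -0.7] dist 12.0
top blue ((163.665771484375, 224.57675170898438), (78.53544616699219, 81.25067138671875), 42.35462951660156)
top tin ((316.81036376953125, 163.244384765625), (78.6552963256836, 80.72222137451172), 82.36209869384766)
top lid ((456.29937744140625, 234.1083984375), (78.47023010253906, 80.33171844482422), 136.6058807373047)
side blue ((224.60350036621094, 362.0713195800781), (71.76506042480469, 86.79505157470703), 76.41084289550781)
side tin ((247.58099365234375, 242.2041778564453), (49.25316619873047, 69.8975830078125), 86.0878677368164)
side lid ((540.1859130859375, 5.574219226837158), (20.39177131652832, 59.4765510559082), 96.99024963378906)
side lid ((348.89459228515625, 207.47726440429688), (42.927207946777344, 63.678924560546875), 94.4657211303711)
```

View pics/top11.png

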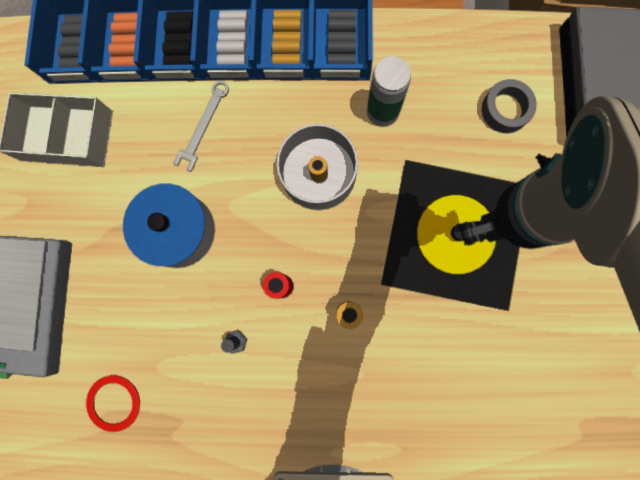

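View pics/side11.png

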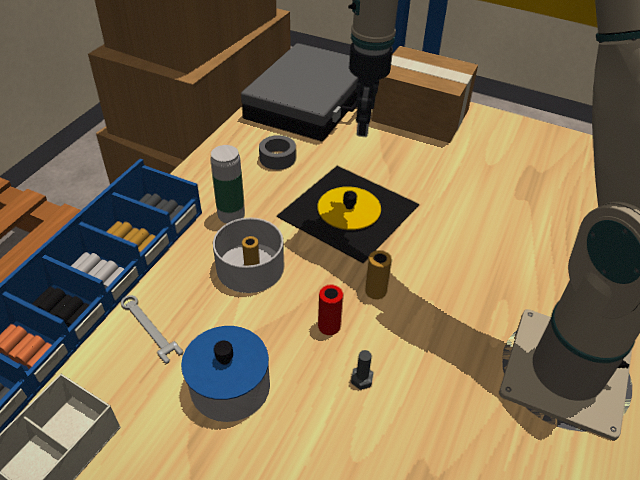

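The spacer is upright in the middle of the open tin (top 318,165; side 250,250). The yellow lid is flat, knob up and central on the mat (top 456,234). The blue lid and both tins are unmoved. The gripper touches nothing.

```bash
python3 -c "
from cell import ctrl
print(ctrl.finish_job())"
```

```text
the job is handed in; nothing more can be done
None
```

The job is done and was handed in at about 17 s. I lifted the yellow lid off by its knob and set it knob up on the mat, then stood the small brass spacer on the floor of the opened tin and left that tin open.

My last checks used both camera views:
- **Lid:** it lies about 1 mm from the mat's centre, flat and knob up.
- **Spacer:** it stands upright near the middle of the tin. It touched down at a tool height of 50.5 mm, as predicted.
- **Tins and blue lid:** the opened tin's rim and the blue lid are within 0.1 px of where they were earlier. For the opened tin that earlier picture was taken just after the lid came off. I did not check separately whether lifting the lid shifted the tin, but its centre agreed with the lid's first measured position to within 1–2 mm.
- **Forces:** the most the wrist reported at any reading was about 9 N.

One measurement disagreed. Triangulation put the tin rim at about 71 mm, where the text says 75 mm. I relied on the contact forces for the final heights, and those agreed with the text.

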